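Seat a machined plate in the locating fixture

ROBOT

A 6-joint arm with a two-finger parallel gripper is mounted at the origin on the work surface. World frame = base frame: x ahead of the robot, y to its left, z up, the work surface at z = 0. Lengths are in m, angles in rad, forces in N, time in s.
With the tool pointing down it reaches from about 0.25 to 0.8 m from the base axis. Payload 8.5 kg.
Tool frame: the origin (TCP) lies on the centre line of the jaws, within the pads' length; the fingertips stand 17 mm ahead of it and the grasp point (between the pads) lies 2 mm behind it; z points along the fingers, y is the line along which they close (so a half turn about z gives the same grasp; the last joint's range is limited). The gripper opens to 85 mm and grips with 20 to 120 N. Pads are 22 mm wide; open, the fingers measure 114 mm over their backs; the gripper's body (76 mm by 85 mm) begins 54 mm behind the grasp point. The pads swing forward as they close: fully open they stand 13 mm farther back than shut.
Start: joints at [1.14, 0.238, -0.013, 1.319, 0, 1.571], TCP at [0.219, 0.477, 0.248] pointing down, gripper open.
Joint ranges: [-2.66, 2.66], [-1.03, 1.9], [-1.14, 1.46], [-1.82, 2.27], [-1.45, 1.34], [-3.14, 3.14]. Speed limits (rad/s): [2.22, 2.22, 2.79, 3.14, 3.14, 3.14].

INTERFACE

Orientations are given as a unit quaternion [x, y, z, w].
In Python, from station import r gives the robot as it stands. The module is installed in compiled form; this text tells all that it offers.
- The arm moves only by the shell command python3 -m creep 'ROWS'. ROWS is a JSON object of lists of equal length, an entry for each row: "linear": the shift along the tool's x, y, z in mm, a list of three; "roll": the turn about the tool's z in degrees; "jaw": the finger opening in mm, from 0 to 85.4. In form: {"linear": [[dx, dy, dz], ...], "roll": [roll, ...], "jaw": [jaw, ...]}. A call has 1 to 8 rows; each row is the pose to reach, as a shift and turn from the pose commanded when the call began, along the tool's axes at that moment; what a row does not reach only later rows make up. A row lasts 1/10 s, in which the tool goes at most 50 mm and 8.59 degrees, less where a joint would pass 70% of its speed; a pose out of reach is approached as far as the arm can. A call with a gripper value outside its range is refused whole. The fingers move at their own pace and stop on an object; the grip force is fixed at half the most. Time passes only in rows, so rows that repeat a pose let the fingers close. It gives the time, the measured TCP pose, the force, the opening and the grip force at its end, in the units of the state.
- r.get_obs(): the state, without advancing time (a new reading comes with each control period).
- r.camera(name): name is "side" or "top" or "wrist"; returns a dict with "frame" (420x560x3 uint8, blue, green, red), "z_map" (420x560 float32, m along the optical axis (not along the pixel's ray), 0 where there is no reading), "camera_matrix" (3x3 intrinsics, pixels), "view" (4x4, takes a point from world to camera coordinates); the wrist camera has in their place "T_tool_cam" (4x4, takes a point from camera to tool coordinates, whose origin is the TCP and whose axes are the flange's). Camera axes: x right, y down, z forward; pixel columns grow to the right and rows downward; lengths in m; the calibration is good to about 2 mm. A picture is of the moment at which its call begins: read the wrist's pose just before it.
- r.job_done(): hands the job in; it is judged then, once.
The state is a dict: "time": time; "joints": joint angles; "joint_vel": joint speeds; "effort": joint torques, N m; "tool_pos": TCP position; "tcp_rot": TCP orientation; "force": force on the tool from outside, world axes, zero at the start; "wrist_torque": the same for the moment, N m; "width": finger opening in m; "gripper_force": force on a finger pad.
Only numpy, scipy, OpenCV 4.12 (cv2) and the standard library are available. Lean on these libraries where they do the work, as an engineer would, in place of code of your own. Each camera call takes 0.05 s, during which the arm holds its last target. There are 200 camera calls.

TASK

Push the flat aluminium plate along the bench, never lifting it or picking it up, until its long side lies flush against the back rail of the locating fixture and one short end is against the fixture's fixed end stop, and push the sliding jaw along the rail until it bears on the plate's other end. Nothing needs grasping: only push. Leave the other things on the bench where they are, and back away at the end.

Things in the scene. Friction and masses are not known exactly. Their poses are not given: they have to be found in the camera images.
- plate: Loose aluminium plate, 90 mm (own x) by 120 mm (own y) by 25 mm tall, holes on top; 0.4 to 0.9 kg. Origin under its centre. Starts on the robot's side of the fixture, turned under 25 degrees from it, roughly before its opening. Seated, its centre is at x -45, y 60 mm in the fixture's frame, axes parallel (a half turn is fine).
- fixture: Dark steel L-shaped locating fixture screwed to the bench. Origin on the bench at its inner corner. Back rail: locating face at own x = 0, facing own -x; 22 mm thick, 30 mm tall, from y -25 to 290 mm. The end stop is described at stop_face.
- jaw (a joint): Steel jaw block sliding on the rail: 0 m fully open, grows to 0.09 towards the end stop (fixture -y). Clamping face at fixture y = 195 mm minus the value, outer face at 283 mm minus it: meets the seated plate at 0.075. Spans x -51 to +38 mm, straddling the rail, 1 to 44 mm above the bench. About 2.5 N of friction; stays where left; can shove the plate before it.
- jaw_push (a point): Centre of the jaw's outer face (facing fixture +y), 26 mm from the rail's face and 22 mm above the bench: the place to push it towards the end stop.
- stop_face (a point): Middle of the end stop's locating face (fixture x -25, y 0, 15 mm above the bench), which faces the fixture's +y. The end stop, dark steel, sticks out from the rail to x -50 mm, is 25 mm thick (y -25 to 0) and 30 mm tall.
- collet_nut: Bystander: dark steel ring nut lying flat, 44 mm across, 20 mm tall, beyond the end stop. Origin under its centre.
- bolt: Bystander: steel bolt standing on its head, head 24 mm across, 54 mm tall, some 80 mm or more beyond the outer face of the jaw. Origin under its centre.
- screwdriver: Bystander: screwdriver lying behind the fixture, handle along its own -x.
- steel_block: Bystander: smaller steel block, 50 by 75 by 25 mm, to the right. Origin under its centre. Not the plate.
- wrench: Bystander: wrench lying to the left, handle along its own -x.
- collet: Bystander: small tapered steel collet standing to the left, 32 mm across, 40 mm tall.
- oil_bottle: Bystander: bottle standing to the right, 54 mm across, 150 mm tall.
- pen_cup: Bystander: open steel cup standing to the right, 72 mm across, 90 mm tall.
Not all that is in view belongs to the job. Of the things that look like the plate, take the one that is farthest to the robot's right at the start.

How it is judged:
At the end, for the whole second after the job is handed in: The plate lies flat and at rest on the bench, its long side within 3 mm of the back rail and parallel to it within 2 degrees, one short end within 3 mm of the end stop, and the jaw is closed up to its other end (jaw joint above 0.072); the robot touches nothing (x of plate in the frame of fixture between -0.048 and -0.042 m and y of plate in the frame of fixture between 0.057 and 0.063 m and angle between the x axis of plate and the x axis of fixture, either way round below 0.035 rad and height (world z) of plate below 0.004 m and value of joint jaw above 0.072 m and linear speed of plate below 0.01 m/s).
It fails at once if the plate is lifted or tipped off the bench (height (world z) of plate above 0.012 m or angle between plate's own z axis and vertical above 0.2 rad).
It fails at once if a bystander is moved more than 25 mm (distance of any of collet_nut, bolt, screwdriver, steel_block, wrench, collet, oil_bottle, pen_cup from where it was at the start of the episode above 0.025 m).
It fails at once if a bystander is knocked over (angle between any of bolt, collet, oil_bottle, pen_cup's own z axis and vertical above 0.6 rad).
It also fails if it takes over 64 s, if anything falls off the work surface, if the arm or the gripper's body presses on something with over 40 N, if the wrist force passes 120 N, or if a joint passes its speed limit or range.

## Working session

There is one attempt and no reset: what is moved stays moved. The work goes in short steps, Python scripts to look and compute and a shell command to move; the robot and the scene stay as the last step left them, time stands still between calls to the robot, and variables do not carry over. Pictures are saved under pics/ and viewed, at most 10 in all, crops included, and the job is handed in when it is done.

```bash
mkdir -p pics; python3 - <<'E'
from station import r
import cv2,numpy as np
np.set_printoptions(precision=4,suppress=True)
for n in("top","side"):
    c=r.camera(n);cv2.imwrite(f"pics/{n}0.png",c["frame"]);np.savez(f"{n}0.npz",**c)
    print(n,c["camera_matrix"],c["view"])
o=r.get_obs();print(o)
E
```

```text
top [[524.3655   0.     284.765 ]
 [  0.     524.3655 214.2126]
 [  0.       0.       1.    ]] [[ 0.0021 -1.      0.0017 -0.0015]
 [-0.996  -0.0022 -0.0889  0.4863]
 [ 0.0889 -0.0015 -0.996   1.6324]
 [ 0.      0.      0.      1.    ]]
side [[435.9076   0.     275.2911]
 [  0.     435.9076 214.894 ]
 [  0.       0.       1.    ]] [[ 0.8708 -0.4914  0.0172 -0.4034]
 [-0.2549 -0.4811 -0.8388  0.1538]
 [ 0.4205  0.726  -0.5442  1.0153]
 [ 0.      0.      0.      1.    ]]
{'time': 0.1, 'joints': array([ 1.14  ,  0.2387, -0.0142,  1.3193,  0.    ,  1.5708]), 'joint_vel': array([ 0.0002, -0.0007,  0.001 , -0.001 ,  0.0005,  0.0004]), 'effort': array([  0.0021, -53.9723,  34.6998,   0.0135,   0.0001,   0.    ]), 'tool_pos': array([0.2191, 0.4767, 0.2477]), 'tcp_rot': array([ 0.2137,  0.9769, -0.0007, -0.0002]), 'force': array([-0.1699, -0.0348, -0.3682]), 'wrist_torque': array([-0.0271,  0.0032, -0.0501]), 'gripper_force': 0.0, 'width': 0.08514215340581519}
```

View pics/top0.png

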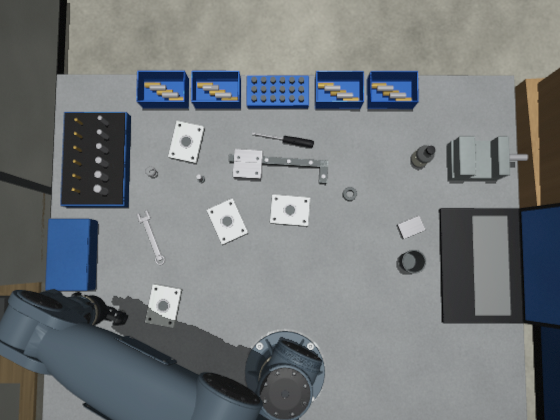

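View pics/side0.png

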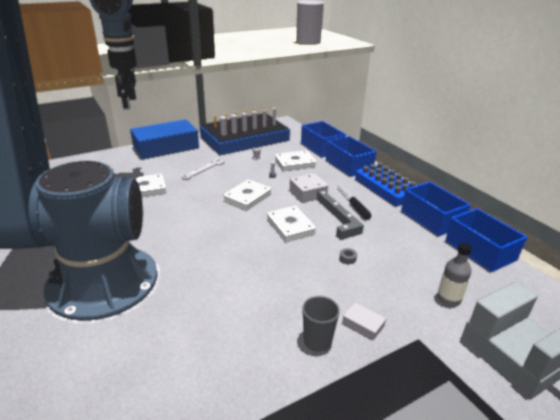

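The top view shows four plate lookalikes: (290,210), (227,221), (186,142) and (164,305). The jaw is at (248,163), the rail runs right to the end stop at (323,175), and the steel block at (411,227) is smaller. Image right is the robot's right, so the plate is the one at (290,210), in front of the fixture opening. I'll confirm that in a crop and measure.

```bash
cat > h.py <<'E'
import cv2,numpy as np
np.set_printoptions(precision=4,suppress=True)
def ray(c,uv,z):
    K,V=c["camera_matrix"],c["view"];uv=np.atleast_2d(np.array(uv,float))
    d=np.c_[uv,np.ones(len(uv))]@np.linalg.inv(K).T@V[:3,:3]
    o=-V[:3,:3].T@V[:3,3]
    return o+d*((z-o[2])/d[:,2])[:,None]
def blob(c,lo,hi,seed,win=60,z=.025,ch=None):
    g=cv2.cvtColor(c["frame"],cv2.COLOR_BGR2GRAY)
    m=((g>=lo)&(g<=hi)).astype(np.uint8)
    w=np.zeros_like(m);x,y=seed;w[y-win:y+win,x-win:x+win]=1
    cs,_=cv2.findContours(m*w,cv2.RETR_EXTERNAL,cv2.CHAIN_APPROX_NONE)
    cs=[k for k in cs if cv2.contourArea(k)>60 and cv2.pointPolygonTest(cv2.convexHull(k),(float(x),float(y)),False)>=0]
    k=max(cs,key=cv2.contourArea)
    return k[:,0,:]
def rect(c,lo,hi,seed,win=60,z=.025):
    p=ray(c,blob(c,lo,hi,seed,win),z)[:,:2]
    b=cv2.minAreaRect((p*1000).astype(np.float32));return b,cv2.boxPoints(b)
E
python3 - <<'E'
from h import *
c=dict(np.load("top0.npz"));f=c["frame"]
g=cv2.cvtColor(f,cv2.COLOR_BGR2GRAY)
print("gray plate",g[200,280],"jaw",g[160,242],"rail",g[161,290],"stop",g[177,323],"bench",g[240,330])
print(rect(c,215,255,(290,210)))
for n,(u,v) in dict(plate=(280,200),jaw=(242,160),rail=(290,161)).items():
    z=c["z_map"][v,u];print(n,z)
k=f[120:255,210:370];cv2.imwrite("pics/crop.png",cv2.resize(k,None,fx=5,fy=4.4*5/4.4*1 if 0 else 4.4,interpolation=cv2.INTER_CUBIC))
E
```

```text
gray plate 223 jaw 209 rail 181 stop 200 bench 152
(((500.91046142578125, -16.23082733154297), (115.1245346069336, 85.09532928466797), 85.51543426513672), array([[453.9922, -70.29  ],
       [538.827 , -76.9437],
       [547.8287,  37.8284],
       [462.9939,  44.482 ]], dtype=float32))
plate 1.6489693
jaw 1.6493851
rail 1.658399
```

View pics/crop.png

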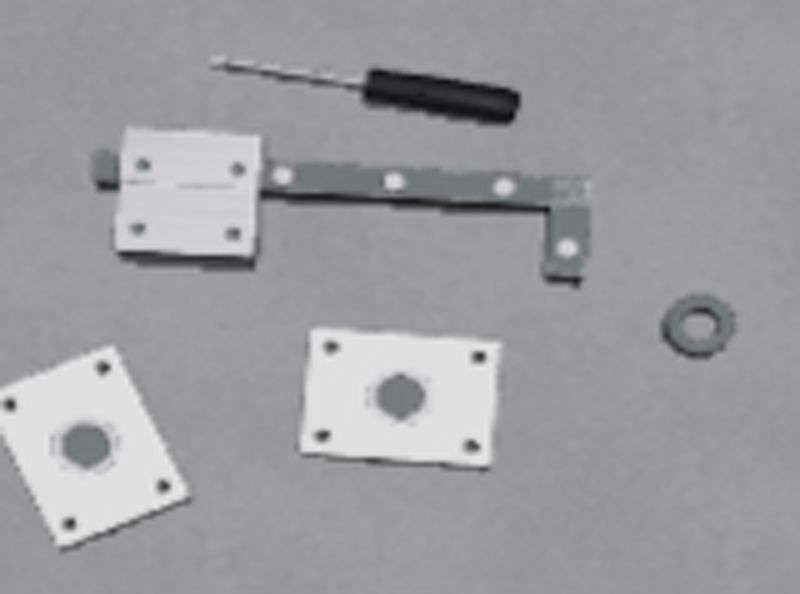

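The crop (5x by 4.4x, offset 210,120) confirms it. The plate is centred at crop (400,397), and the rail's front edge runs from (262,195) to the inner corner at about (550,208). The end stop reaches down to (565,277). Next I'll move above the area for a closer look.

```bash
python3 -m creep '{"linear":[[-419,-314,0],[-419,-314,0],[-419,-314,0],[-419,-314,0],[-419,-314,0],[-419,-314,0],[-419,-314,0],[-419,-314,0]],"roll":[-22,-22,-22,-22,-22,-22,-22,-22],"jaw":[85,85,85,85,85,85,85,85]}'
```

```text
time: 0.9
tool_pos: [0.4074, 0.129, 0.2483]
tcp_rot: [0.023, 1.0, 0.0, 0.0]
force: [0.7, 0.4, 0.4]
width: 0.0849
gripper_force: 0.0
```

```bash
python3 -m creep '{"linear":[[0,-45,-50],[0,-90,-100],[0,-90,-100],[0,-90,-100],[0,-90,-100]],"roll":[0,0,0,0,0],"jaw":[85,85,85,85,85]}'; python3 - <<'E'
from station import r
from h import *
from scipy.spatial.transform import Rotation as R
o=r.get_obs();c=r.camera("wrist")
T=np.eye(4);T[:3,:3]=R.from_quat(o["tcp_rot"]).as_matrix();T[:3,3]=o["tool_pos"]
c["view"]=np.linalg.inv(T@c["T_tool_cam"])
np.savez("w0.npz",**c);cv2.imwrite("pics/w0.png",c["frame"]);print(o["tool_pos"],c["T_tool_cam"],c["camera_matrix"])
E
```

```text
time: 1.4
tool_pos: [0.4029, 0.0407, 0.3483]
tcp_rot: [0.024, 1.0, 0.0, 0.0]
force: [0.2, -1.4, -1.0]
width: 0.085
gripper_force: 0.0
[0.4029 0.0407 0.3483] [[-0.0002 -0.9619 -0.2734  0.0694]
 [ 1.     -0.0004  0.0007 -0.0002]
 [-0.0008 -0.2734  0.9619 -0.1253]
 [ 0.      0.      0.      1.    ]] [[306.9663   0.     281.894 ]
 [  0.     306.9663 211.3197]
 [  0.       0.       1.    ]]
```

View pics/w0.png

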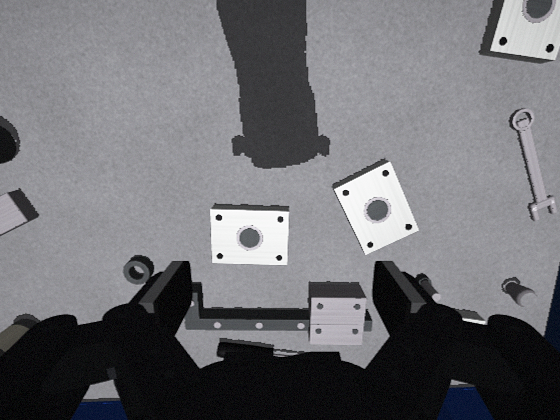

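The wrist view shows the plate at (250,236). The rail's top strip runs from (188,323) to (310,323), the jaw is at (337,315), the end stop at (197,298) and the nut at (138,269). The second plate at (375,207) is a decoy.

```bash
python3 - <<'E'
from h import *
c=dict(np.load("w0.npz"));g=cv2.cvtColor(c["frame"],cv2.COLOR_BGR2GRAY)
t=dict(np.load("top0.npz"));gt=cv2.cvtColor(t["frame"],cv2.COLOR_BGR2GRAY)
print(g[300:335:1,235]);print(g[298,175:215]);print("top cam col 300",gt[155:175,300]," row172",gt[172,312:335], "row 210", gt[210,265:315])
print("wrist plate",rect(c,190,255,(235,225)));
print("wrist plate",cv2.contourArea(blob(c,190,255,(235,225))))
print("top plate",rect(t,185,255,(285,205)))
E
```

```text
[150 146 149 157 153 156 147  51  54  27  26  23  29  23  27  23  20  16
  32  74  90  88  80  86  77  84  85  86  80  90 124 162 154 150 152]
[ 11   0   1   9  16  11  10   1   3  11   2   7  11   5  14   8  12  72
  90  92  89  93  59  23  19  21  17  61 132 157 158 152 149 159 153 153
 157 160 155 151]
top cam col 300 [154 155 154 147 127 119 119 119 119 120 109  41  62 110 154 154 155 155
 156 154]  row172 [153 155 155 156 155 154 156 102 110 122 120 118 119 120 120 114 148 156
 154 154 154 154 155] row 210 [155 156 154 154 156 137 209 223 223 223 224 223 223 223 223 223 223 223
 199 195 153 122 122 122 123 121 123 124 123 129 199 218 222 223 223 223
 223 223 223 223 223 224 223 223 180 149 149 151 152 152]
wrist plate (((501.0689392089844, -14.812313079833984), (120.33015441894531, 89.07127380371094), 85.44385528564453), array([[451.8948, -71.2495],
       [540.6846, -78.325 ],
       [550.2431,  41.6249],
       [461.4533,  48.7004]], dtype=float32))
wrist plate 4024.5
top plate (((500.2994384765625, -15.345340728759766), (119.19426727294922, 88.98368835449219), 85.54117584228516), array([[451.309 , -71.3032],
       [540.0234, -78.221 ],
       [549.2899,  40.6125],
       [460.5755,  47.5303]], dtype=float32))
```

```bash
python3 - <<'E'
from h import *
def cross(a,lo,hi,th):
    for i in range(lo,hi):
        if (a[i]-th)*(a[i+1]-th)<0: return i+(th-a[i])/(a[i+1]-a[i])
c=dict(np.load("w0.npz"));g=cv2.cvtColor(c["frame"],cv2.COLOR_BGR2GRAY).astype(float)
t=dict(np.load("top0.npz"));gt=cv2.cvtColor(t["frame"],cv2.COLOR_BGR2GRAY).astype(float)
def fit(P):
    vx,vy,x,y=cv2.fitLine((P[:,:2]*1000).astype(np.float32),cv2.DIST_HUBER,0,.01,.01).ravel()
    if abs(vy)>abs(vx): s=np.sign(vy)
    else: s=np.sign(vx)
    d=np.array([vx,vy])*s; return np.array([x,y]),d,np.degrees(np.arctan2(d[1],d[0]))
W=ray(c,[(u,cross(g[:,u],311,322,55)) for u in range(210,304)],.03)
Tt=ray(t,[(u,cross(gt[:,u],162,170,85)) for u in range(266,317)],.03)
Tb=ray(t,[(u,cross(gt[:,u],153,161,137)) for u in range(266,317)],.03)
for n,P in(("wrist face",W),("top face",Tt),("top back",Tb)):
    p,d,a=fit(P);print(n,p,a,"x at y=0:",p[0]-p[1]*d[0]/d[1])
p,d,_=fit(W)
S=ray(t,[(cross(gt[v],315,322,130),v) for v in range(170,180)],.03)[:,:2]*1000
nx=np.array([d[1],-d[0]])
print("stop face along rail (top)",[(q-p)@d for q in S][:], "origin",p+d*np.median([(q-p)@d for q in S]))
print(gt[176,312:332])
# wrist stop: left & right edges of top strip of stop at rows 290-306
for v in range(290,308,4):print(v,g[v,184:208].astype(int))
pl=np.array([500.7,-15.1]);O=p+d*np.median([(q-p)@d for q in S])
print("plate in fixture",(pl-O)@nx,(pl-O)@d)
for n,u in(("bolt",(200,178)),("nut",(350,194))):
    q=ray(t,u,.02)[0,:2]*1000;print(n,q,(q-O)@nx,(q-O)@d)
b,k=rect(t,170,255,(248,165),win=22,z=.044);print("jaw",b,(np.array(b[0])-O)@nx,(np.array(b[0])-O)@d)
E
```

```text
wrist face [642.8019 -33.4363] 86.30813 x at y=0: 644.95935
top face [643.7136 -20.5475] 86.71776 x at y=0: 644.89197
top back [0. 0.] 0.0 x at y=0: nan
stop face along rail (top) [np.float64(-74.15190190534906), np.float64(-74.3462726489657), np.float64(-74.64533655301096), np.float64(-74.928894717343), np.float64(-74.85725503061093), np.float64(-74.25011794745228), np.float64(-74.51404259754713), np.float64(-74.85892280183324), np.float64(-75.19266695326236), np.float64(-74.97106337560756)] origin [ 637.9886 -108.0325]
[157. 156. 154. 154. 155. 156. 136. 105. 116. 163. 202. 209. 211. 168.
 125. 125. 150. 157. 157. 158.]
290 [  8  11   1   8   8   1   1   1   5  21  25  21  24  18  21  25  16  13
 127 157 158 155 156 154]
294 [  9   7  12  12   8   9   1   2  51  85  95  92  93  60  20  23  20  19
  37 126 154 152 155 156]
298 [ 11   2   7  11   5  14   8  12  72  90  92  89  93  59  23  19  21  17
  61 132 157 158 152 149]
302 [  9   9   9  10   8  12   0 111 183 155  95  86  89  86  52  18  23  21
  21 130 158 151 152 152]
306 [ 14   6   7   9   9  32 112 132 101  86  84  82  85  90  51  16  21  15
  11 118 159 160 160 161]
plate in fixture -142.98766939033513 83.89953225740183
bolt [601.343  269.0356] -60.8492284684056 373.92593598202666
nut [ 551.236  -207.0601] -80.19609096915299 -104.40812982964547
jaw ((645.9288940429688, 118.40901184082031), (86.83851623535156, 89.58539581298828), 86.58474731445312) -6.656890649473251 226.48285769624235<stdin>:16: RuntimeWarning: invalid value encountered in scalar divide
```

Plate in fixture frame is about (-143, 84) mm, about 1° off parallel. The jaw is at roughly 0.012. I'll lower the open gripper behind the plate's near long side, so the two fingers push it square.

```bash
python3 -m creep '{"linear":[[-22,-51,50],[-22,-51,100],[-22,-51,150],[-22,-51,200],[-22,-51,250],[-22,-51,270],[-22,-51,270],[-22,-51,270]],"roll":[0.8,0.8,0.8,0.8,0.8,0.8,0.8,0.8],"jaw":[85,85,85,85,85,85,85,85]}'; python3 -m creep '{"linear":[[0,0,15],[0,0,30],[0,0,42],[0,0,52],[0,0,57],[0,0,57]],"roll":[0,0,0,0,0,0],"jaw":[85,85,85,85,85,85]}'; python3 - <<'E'
from station import r
import cv2
c=r.camera("side");cv2.imwrite("pics/s1.png",cv2.resize(c["frame"][120:300,180:420],None,fx=3,fy=3,interpolation=cv2.INTER_CUBIC))
E
```

```text
time: 2.25
tool_pos: [0.4215, -0.0102, 0.0781]
tcp_rot: [0.03, 1.0, -0.0, -0.001]
force: [0.5, -0.6, 1.4]
width: 0.0849
gripper_force: 0.0
time: 2.85
tool_pos: [0.4227, -0.0108, 0.0217]
tcp_rot: [0.03, 1.0, -0.0, 0.0]
force: [-0.7, -0.0, -0.5]
width: 0.0856
gripper_force: 0.0
```

View pics/s1.png

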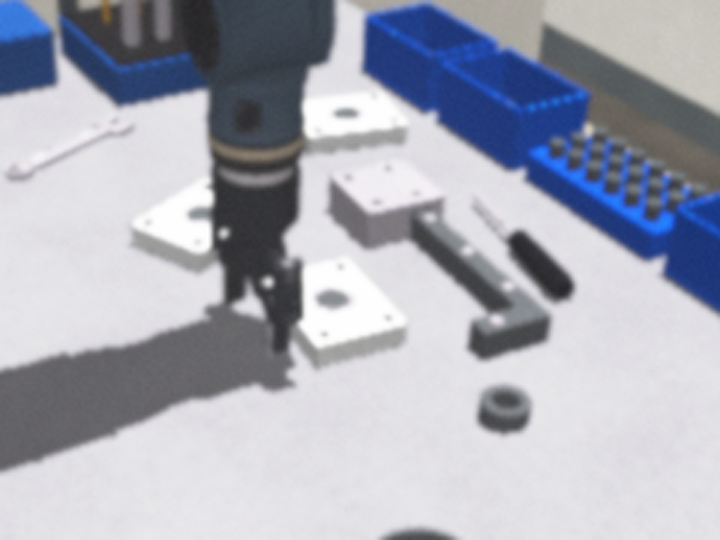

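Both fingers stand behind the plate's near side (near fingertip at crop (280,352)), just above the bench and clear of the decoy. Now I push towards the rail.

```bash
python3 -m creep '{"linear":[[-12,0,0],[-24,0,0],[-36,0,0],[-48,0,0],[-60,0,0],[-72,0,0],[-82,0,0],[-90,0,0]],"roll":[0,0,0,0,0,0,0,0],"jaw":[85,85,85,85,85,85,85,85]}';python3 -m creep '{"linear":[[-4,0,0],[-8,0,0],[-12,0,0],[-15,0,0],[-17,0,0],[-17,0,0]],"roll":[0,0,0,0,0,0],"jaw":[85,85,85,85,85,85]}'; cat >> h.py <<'E'
def look(name):
    from station import r
    c=r.camera("top");cv2.imwrite(f"pics/{name}.png",cv2.resize(c["frame"][120:255,210:370],None,fx=5,fy=4.4,interpolation=cv2.INTER_CUBIC))
    o=r.get_obs();O=np.array([638,-108.]);a=np.radians(86.5);d=np.array([np.cos(a),np.sin(a)]);n=np.array([d[1],-d[0]])
    f=lambda q:np.array([(q-O)@n,(q-O)@d]);print("tcp",f(o["tool_pos"][:2]*1000),"force fx,fy",f(o["force"][:2]+O),"t",o["time"])
    return c,f
E
python3 - <<'E'
from h import *
c,f=look("t1")
E
```

```text
time: 3.7
tool_pos: [0.5131, -0.0165, 0.0212]
tcp_rot: [0.03, 1.0, -0.0, -0.0]
force: [-4.4, -0.0, 4.0]
width: 0.0849
gripper_force: 2.3
time: 4.3
tool_pos: [0.5298, -0.0175, 0.0214]
tcp_rot: [0.03, 1.0, -0.0, 0.0]
force: [-1.5, -0.5, -1.0]
width: 0.085
gripper_force: 0.3
tcp [-113.5877   83.7259] force fx,fy [-0.0499 -0.3375] t 4.35
```

View pics/t1.png

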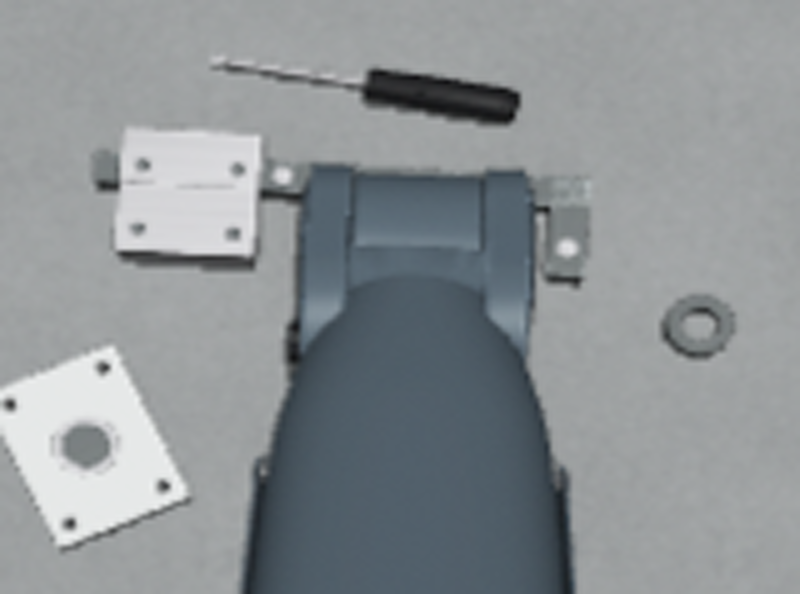

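The arm hides the plate in the top view, but the forces show the push. About 12 mm remains, so I'll continue gently until the rail pushes back.

```bash
python3 -m creep '{"linear":[[-3,0,0],[-6,0,0],[-8,0,0],[-9,0,0],[-10,0,0],[-10,0,0]],"roll":[0,0,0,0,0,0],"jaw":[85,85,85,85,85,85]}';python3 -m creep '{"linear":[[-1,0,0],[-2,0,0],[-2,0,0]],"roll":[0,0,0],"jaw":[85,85,85]}'
```

```text
time: 4.95
tool_pos: [0.539, -0.0181, 0.0213]
tcp_rot: [0.03, 1.0, -0.0, -0.0]
force: [-4.4, -1.1, 2.7]
width: 0.0848
gripper_force: 2.1
time: 5.25
tool_pos: [0.5412, -0.0182, 0.0213]
tcp_rot: [0.03, 1.0, -0.0, 0.0]
force: [-4.2, 0.2, 3.0]
width: 0.0853
gripper_force: 2.0
```

```bash
python3 -m creep '{"linear":[[-1,0,0],[-2,0,0],[-2,0,0]],"roll":[0,0,0],"jaw":[85,85,85]}';python3 -m creep '{"linear":[[-1,0,0],[-2,0,0],[-2,0,0]],"roll":[0,0,0],"jaw":[85,85,85]}'
```

```text
time: 5.55
tool_pos: [0.5433, -0.0183, 0.0213]
tcp_rot: [0.03, 1.0, -0.0, 0.0]
force: [-4.4, 0.1, 3.6]
width: 0.0852
gripper_force: 2.0
time: 5.85
tool_pos: [0.5434, -0.0184, 0.0211]
tcp_rot: [0.03, 1.0, 0.0, -0.002]
force: [-10.7, 0.3, 8.2]
width: 0.0849
gripper_force: 5.2
```

The tool has stalled with the force up to 11 N, so the plate is on the rail. One more small squeeze to square it, then I back off and look.

```bash
python3 -m creep '{"linear":[[-1,0,0],[-2,0,0],[-2,0,0]],"roll":[0,0,0],"jaw":[85,85,85]}';python3 -m creep '{"linear":[[10,0,0],[30,0,0],[45,0,-20],[60,0,-60],[100,0,-110],[140,0,-160],[180,0,-210],[180,0,-250]],"roll":[0,0,0,0,0,0,0,0],"jaw":[85,85,85,85,60,30,0,0]}'; python3 - <<'E'
from station import r
from h import *
from scipy.spatial.transform import Rotation as R
c,f=look("t2")
for th in(185,200):
    try:
        b,k=rect(c,th,255,(285,180),win=45);print("plate",b,f(np.array(b[0])))
    except Exception as e:print(e)
E
```

```text
time: 6.15
tool_pos: [0.5435, -0.0184, 0.0209]
tcp_rot: [0.03, 1.0, 0.0, -0.003]
force: [-16.2, 0.7, 12.6]
width: 0.0852
gripper_force: 8.5
time: 6.95
tool_pos: [0.3746, -0.0081, 0.2467]
tcp_rot: [0.03, 1.0, -0.0, 0.0]
force: [2.3, -0.5, 0.1]
width: 0.0274
gripper_force: 0.0
tcp [-267.9319   83.7213] force fx,fy [-0.4933  0.3859] t 7.0
plate ((597.6173095703125, -20.801727294921875), (119.46514892578125, 88.46510314941406), 86.72868347167969) [-45.6307  84.5703]
plate ((597.7684936523438, -20.998428344726562), (118.38324737548828, 88.00381469726562), 86.52799987792969) [-45.4678  84.3832]
```

View pics/t2.png

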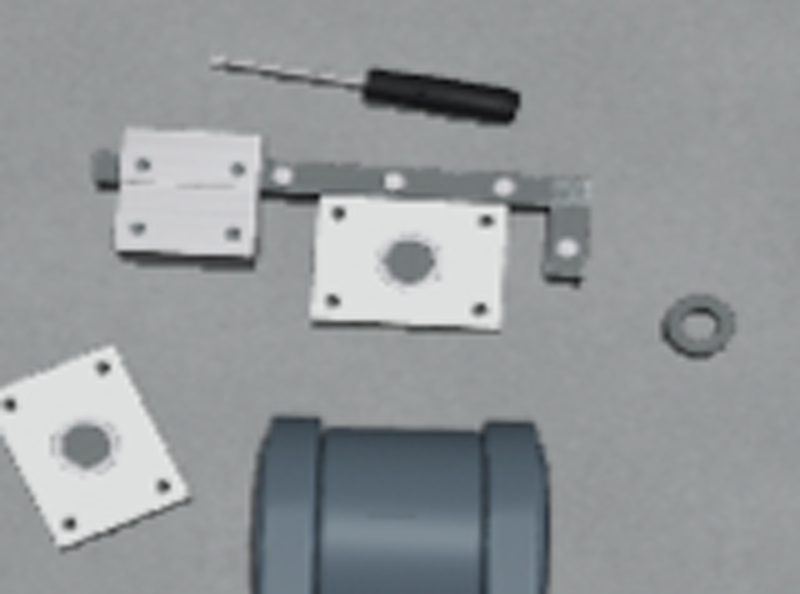

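The plate is flush with the rail: x about -45.5, parallel within a fraction of a degree, y about 84, with a 25 mm gap to the stop at crop (507–548). Next I move to the jaw's outer side with the fingers shut, between the jaw and the bolt.

```bash
python3 -m creep '{"linear":[[-242,236,0],[-242,236,0],[-242,236,0],[-242,236,0],[-242,236,0],[-242,236,0],[-242,236,0],[-242,236,0]],"roll":[0,0,0,0,0,0,0,0],"jaw":[0,0,0,0,0,0,0,0]}'; python3 -m creep '{"linear":[[0,0,0],[0,0,0]],"roll":[0,0],"jaw":[0,0]}'; python3 - <<'E'
from h import *
c,f=look("t3")
E
```

```text
time: 7.8
tool_pos: [0.6362, 0.2161, 0.243]
tcp_rot: [0.029, 1.0, 0.0, 0.001]
force: [0.1, 0.6, -0.4]
width: 0.0
gripper_force: 0.0
time: 8.0
tool_pos: [0.6325, 0.2123, 0.2456]
tcp_rot: [0.031, 1.0, -0.0, 0.0]
force: [-0.3, -0.2, 0.1]
width: -0.0002
gripper_force: 0.0
tcp [-25.2015 319.1123] force fx,fy [-0.2087 -0.5897] t 8.05
```

```bash
python3 -m creep '{"linear":[[0,0,40],[0,0,80],[0,0,120],[0,0,150],[0,0,165],[0,0,170]],"roll":[0,0,0,0,0,0],"jaw":[0,0,0,0,0,0]}'; python3 -m creep '{"linear":[[0,0,15],[0,0,30],[0,0,42],[0,0,48],[0,0,48]],"roll":[0,0,0,0,0],"jaw":[0,0,0,0,0]}'; python3 - <<'E'
from station import r
import cv2
c=r.camera("side");cv2.imwrite("pics/s2.png",cv2.resize(c["frame"][120:270,200:420],None,fx=3,fy=3,interpolation=cv2.INTER_CUBIC))
E
```

```text
time: 8.65
tool_pos: [0.6313, 0.2115, 0.0744]
tcp_rot: [0.031, 1.0, -0.0, -0.001]
force: [-0.8, -0.5, -0.3]
width: 0.0
gripper_force: 0.0
time: 9.15
tool_pos: [0.6324, 0.2124, 0.0274]
tcp_rot: [0.03, 1.0, -0.0, -0.0]
force: [0.7, -0.2, 1.3]
width: -0.0002
gripper_force: 0.0
```

View pics/s2.png

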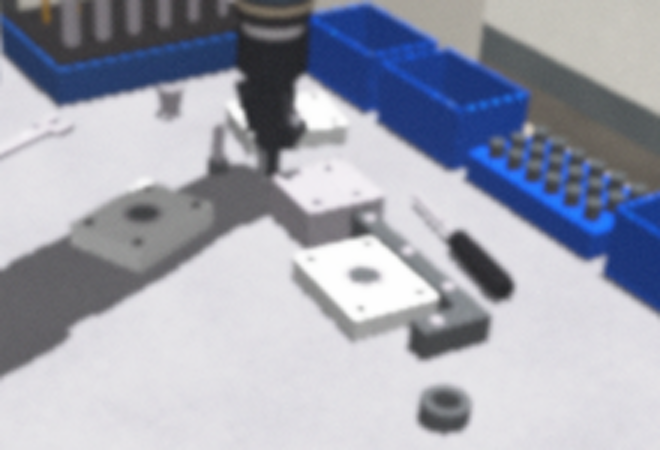

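The fingers stand between the bolt (crop 217,150) and the jaw's outer face at (275,180), in front of the rail, and all is clear. Now I push the jaw towards the stop.

```bash
python3 -m creep '{"linear":[[0,-8,0],[0,-16,0],[0,-24,0],[0,-32,0],[0,-40,0],[0,-47,0],[0,-53,0],[0,-57,0]],"roll":[0,0,0,0,0,0,0,0],"jaw":[0,0,0,0,0,0,0,0]}'; python3 -m creep '{"linear":[[0,-4,0],[0,-8,0],[0,-12,0],[0,-16,0],[0,-20,0],[0,-23,0],[0,-25,0],[0,-25,0]],"roll":[0,0,0,0,0,0,0,0],"jaw":[0,0,0,0,0,0,0,0]}'; python3 - <<'E'
from h import *
c,f=look("t3")
E
```

```text
time: 10.0
tool_pos: [0.6293, 0.1553, 0.0277]
tcp_rot: [0.03, 1.0, 0.0, 0.0]
force: [-0.2, 2.2, 2.2]
width: -0.0001
gripper_force: 1.3
time: 10.8
tool_pos: [0.6278, 0.1309, 0.0276]
tcp_rot: [0.03, 1.0, 0.0, 0.0]
force: [1.8, 4.3, 1.9]
width: 0.0002
gripper_force: 2.1
tcp [-24.7124 237.8486] force fx,fy [0.01  4.012] t 10.85
```

```bash
python3 -m creep '{"linear":[[0,-3,0],[0,-6,0],[0,-8,0],[0,-10,0],[0,-10,0]],"roll":[0,0,0,0,0],"jaw":[0,0,0,0,0]}'; python3 -m creep '{"linear":[[0,-1.5,0],[0,-3,0],[0,-3,0]],"roll":[0,0,0],"jaw":[0,0,0]}'
```

```text
time: 11.35
tool_pos: [0.6272, 0.121, 0.0276]
tcp_rot: [0.03, 1.0, 0.0, 0.0]
force: [1.5, 4.6, 1.9]
width: 0.0001
gripper_force: 2.3
time: 11.65
tool_pos: [0.627, 0.1181, 0.0275]
tcp_rot: [0.03, 1.0, 0.0, 0.0]
force: [1.5, 5.5, 2.1]
width: 0.0
gripper_force: 2.5
```

```bash
python3 - <<'E'
from h import *
c,f=look("t4")
E
```

```text
tcp [-24.6946 225.0033] force fx,fy [0.4734 5.0585] t 11.7
```

```bash
python3 -m creep '{"linear":[[0,-1.5,0],[0,-3,0],[0,-3,0]],"roll":[0,0,0],"jaw":[0,0,0]}'; python3 -m creep '{"linear":[[0,-1.5,0],[0,-3,0],[0,-3,0]],"roll":[0,0,0],"jaw":[0,0,0]}'
```

```text
time: 12.0
tool_pos: [0.6269, 0.1151, 0.0275]
tcp_rot: [0.03, 1.0, 0.0, 0.0]
force: [-0.3, 5.4, 2.2]
width: 0.0001
gripper_force: 2.6
time: 12.3
tool_pos: [0.6268, 0.1134, 0.0276]
tcp_rot: [0.03, 1.0, 0.001, 0.0]
force: [0.3, 11.3, 1.8]
width: 0.0001
gripper_force: 5.6
```

The tool has stalled at 11 N: jaw, plate and stop are in contact. One more small squeeze, then I retreat and check.

```bash
python3 -m creep '{"linear":[[0,-1,0],[0,-2,0],[0,-2,0]],"roll":[0,0,0],"jaw":[0,0,0]}'; python3 -m creep '{"linear":[[0,10,0],[0,30,0],[0,40,-20],[0,40,-60],[0,40,-110],[40,40,-150],[90,40,-150],[140,40,-150]],"roll":[0,0,0,0,0,0,0,0],"jaw":[0,0,0,0,0,0,0,0]}';python3 -m creep '{"linear":[[50,0,0],[100,0,0],[150,0,0],[200,0,0],[200,0,0]],"roll":[0,0,0,0,0],"jaw":[0,0,0,0,0]}'; python3 - <<'E'
from h import *
c,f=look("t5")
for th in(216,):
    b,k=rect(c,th,255,(290,182),win=45);print("plate",b,f(np.array(b[0])))
E
```

```text
time: 12.6
tool_pos: [0.6268, 0.1133, 0.0277]
tcp_rot: [0.029, 1.0, 0.003, 0.0]
force: [0.6, 20.7, 1.1]
width: -0.0
gripper_force: 9.9
time: 13.4
tool_pos: [0.4931, 0.1575, 0.1783]
tcp_rot: [0.031, 1.0, -0.0, 0.001]
force: [0.1, 1.0, 0.5]
width: 0.0001
gripper_force: 0.0
time: 13.9
tool_pos: [0.2885, 0.1682, 0.1769]
tcp_rot: [0.03, 1.0, -0.001, -0.002]
force: [-0.4, -0.1, 0.0]
width: -0.0
gripper_force: 0.0
tcp [-362.5718  255.6052] force fx,fy [ 0.4539 -0.4542] t 13.95
plate ((597.1139526367188, -47.00071334838867), (117.32726287841797, 84.76113891601562), 86.62577056884766) [-44.5337  58.3895]
```

View pics/t5.png

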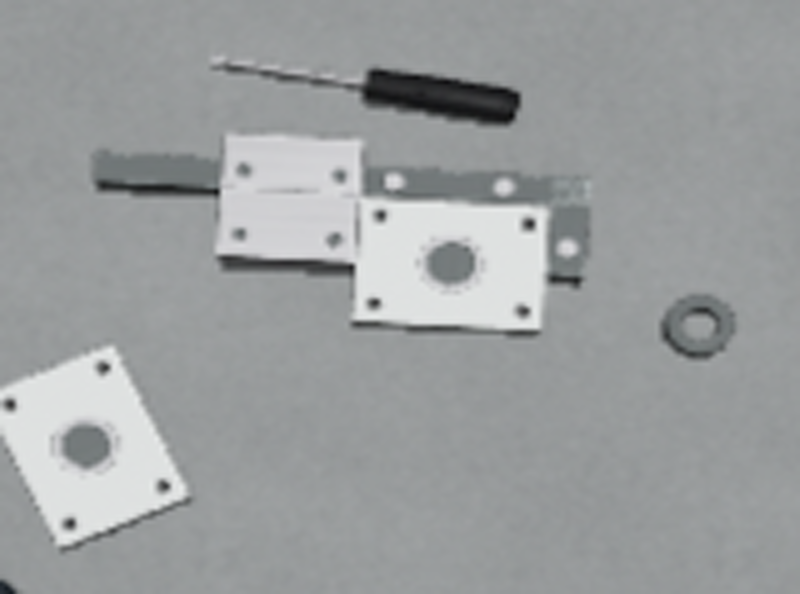

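The view shows the plate's far side on the rail with no gap (crop (362,200) to (548,206)). Its right end is against the stop at (548,240), and the jaw bears on its left end at (358,230). The plate measures about (-44.5, 58.4) mm, parallel within about 0.2°. The bystanders in view (screwdriver, nut) are unmoved and the arm is clear, so I'm handing in.

```bash
python3 -c "
from station import r
print(r.job_done())"
```

```text
the job is handed in; nothing more can be done
None
```

I pushed the plate flush against the back rail and the end stop, closed the jaw onto its other end, backed the arm away and handed the job in at about 14 s; the hand-in call returned no verdict.

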